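# Lever open the jammed fittings case

### The job

The blue fittings case on the counter has lost its pull tab and its cover is held by a stiff spring catch. Take the pry bar from the mat, put its blade into the gap under the cover's front edge, lever the cover up off its catch and swing it up with the bar until it stands open about upright or further. Keep the gripper itself off the cover, lay the bar back down flat on the mat without dropping it, let go, and leave the other goods where they are.

Things in the scene. Friction and masses are not known exactly. Their poses are not given: they have to be found in the camera images.
- case: blue steel fittings case, fixed. Origin: centre of its underside; x from front (roughly facing the robot) to back (hinge), y along its 170 mm width, z up. Box x -65..65 mm. A level steel ledge runs along the front: top at z 82 mm, from x -79 mm (front edge) back to an upright stop strip at x -40 mm. Cover underside at z 90 mm, its front edge at x -65 mm: ledge shows 14 mm in front of it
- cover (a joint): hinge of the case cover (steel plate 130 x 170 x 6 mm, 0.15 kg), rad: 0 shut, 1.57 upright, stop at 1.9. A hidden spring catch mid-width holds it shut: about 16 N upward at the inner end of the gap frees it; it lets go once the cover has risen about 0.05 rad. From then on a stiff hinge (0.15 N m) keeps it where it is left
- gap (a point): middle of the gap's mouth under the cover's front edge (case x -65, y 0, z 86 mm). The gap is 8 mm high, 25 mm deep (to the stop strip) and as wide as the case
- ledge_edge (a point): middle of the ledge's front top edge, where a bar can pivot (case x -79, y 0, z 82 mm)
- hinge (a point): middle of the cover's hinge axis, which runs along the case's y (case x 65, y 0, z 90 mm)
- prybar: loose flat pry bar, 190 mm long, 0.13 to 0.25 kg. Origin: underside of the bar; x along it to the blade tip, z up as it lies on the mat at the start. Orange and black handle, x -95..15 mm, 26 mm wide (y), 30 mm high (z 0..30). Steel blade, x 15..95 mm, 22 mm wide, 3.5 mm thick, mid-plane at z 15 mm
- blade_tip (a point): middle of the blade's end (prybar x 95, y 0, z 15 mm)
- handle_mid (a point): centre of the handle (prybar x -40, y 0, z 15 mm)
- mat: black rubber mat fixed on the counter, 240 mm (its x) by 170 mm (its y), 4 mm thick; origin at the centre of its underside
- coupling: bystander: brass pipe coupling standing upright, 44 mm diameter, 60 mm tall; origin at its underside
- tapbox: bystander: cardboard box 90 x 70 x 50 mm; origin at its underside
- sealer: bystander: blue bottle with red cap, 60 mm diameter, 160 mm tall; origin at its underside
- jar: bystander: clear jar with green cap, 72 mm diameter, 90 mm tall; origin at its underside
- wrench: bystander: steel wrench lying flat, 200 mm long
- driver: bystander: screwdriver with red handle lying flat, 200 mm long
Not all that is in view belongs to the job. There is more than one size of the case; the one meant has the size given above.

How it is judged:
By the outcome, as a careful person would: the job done as asked, in the order asked, and still so for the second after the job is handed in, with the robot touching nothing.
It also fails if it takes over 72 s, if anything falls off the work surface, if the arm or the gripper's body presses on something with over 40 N, if the wrist force passes 120 N, or if a joint passes its speed limit or range.

### The arm

A 6-joint arm with a two-finger parallel gripper is mounted at the origin on the work surface. World frame = base frame: x ahead of the robot, y to its left, z up, the work surface at z = 0. Lengths are in m, angles in rad, forces in N, time in s.
With the tool pointing down it reaches from about 0.225 to 0.875 m from the base axis. Payload 3.4 kg.
Tool frame: the origin (TCP) lies between the finger pads; the fingertips stand 8 mm ahead of it and the grasp point (between the pads) lies 11 mm behind it; z points along the fingers, y is the line along which they close (so a half turn about z gives the same grasp; the last joint's range is limited). The gripper opens to 85 mm and grips with 20 to 120 N. Pads are 22 mm wide; open, the fingers measure 114 mm over their backs; the gripper's body (76 mm by 85 mm) begins 54 mm behind the grasp point. The pads swing forward as they close: fully open they stand 13 mm farther back than shut.
Start: joints at [-0.121, 0.276, 1.505, -0, 1.361, -0.121], TCP at [0.575, -0, 0.215] pointing down, gripper open.
Joint ranges: [-2.89, 2.89], [-0.75, 2.08], [0.22, 2.7], [-1.18, 4.32], [0.11, 2.71], [-2.7, 2.7]. Speed limits (rad/s): [2.57, 2.57, 3.14, 3.14, 3.14, 3.14].

### API

Orientations are given as a unit quaternion [w, x, y, z].
In Python, from rig import manip gives the robot as it stands.
- The arm moves only by the tool move_arm, never from a script. Its argument "deltas" is a list that holds one entry, the list of rows, each a list of 5 numbers: the shift along the tool's x, y, z normalised to -1 to 1, where 1 is 80 cm, then the turn about the tool's z normalised to -1 to 1, where 1 is 120 degrees, then the closure, from -1 (fully open) to 1 (shut). In form: [[[tx, ty, tz, twist, grip], ...]]. A call has 1 to 12 rows; each row is the pose to reach, as a shift and turn from the pose commanded when the call began, along the tool's axes at that moment; what a row does not reach only later rows make up. A row lasts 1/10 s, in which the tool goes at most 50 mm and 8.59 degrees, less where a joint would pass 70% of its speed; a pose out of reach is approached as far as the arm can. A call with a number of a shift or a turn outside -1 to 1 is refused whole. A call with a gripper value outside its range is refused whole. The fingers move at their own pace and stop on an object; "squeeze" is the grip in N (left out, the last holds). Time passes only in rows, so rows that repeat a pose let the fingers close. It gives the time, the measured TCP pose, the force, the opening and the grip force at its end, in the units of the state.
- manip.get_state(): the state, without advancing time (a new reading comes with each control period).
- manip.get_image(name): name is "scene" or "side" or "wrist"; returns the picture (384x512x3 uint8, red, green, blue); there is no depth.
- manip.camera_params(name): a dict with "fx", "fy", "cx", "cy" (pixels), "R" (3x3) and "t" (3): a world point X has camera coordinates R X + t; the wrist camera has in their place "tool_from_camera" (4x4, takes a point from camera to tool coordinates, whose origin is the TCP and whose axes are the flange's). Camera axes: x right, y down, z forward; pixel columns grow to the right and rows downward; lengths in m; the calibration is good to about 2 mm. A picture is of the moment at which its call begins: read the wrist's pose just before it. camera_params takes no time and is no camera call.
- manip.sign_off(): hands the job in; it is judged then, once.
The state is a dict: "clock": time; "qpos": joint angles; "qd": joint speeds; "effort": joint torques, N m; "position": TCP position; "ee_rot": TCP orientation; "contact_force": force on the tool from outside, world axes, zero at the start; "moment": the same for the moment, N m; "width": finger opening in m; "gripper_force": force on a finger pad.
Only numpy, scipy, OpenCV 4.12 (cv2) and the standard library are available. Lean on these libraries where they do the work, as an engineer would, in place of code of your own. Each camera call takes 0.05 s, during which the arm holds its last target. There are 200 camera calls.

## Working session

There is one attempt and no reset: what is moved stays moved. The work goes in short steps, Python scripts to look and compute and a tool call to move; the robot and the scene stay as the last step left them, time stands still between calls to the robot, and variables do not carry over. Pictures are saved under pics/ and viewed, at most 10 in all, crops included, and the job is handed in when it is done.

Besides the shell and the picture viewer there is one more tool, called after "Call:" as name([rows], argument=value, ...), one row to a line, values as JSON. move_arm: Moves the arm, as the interface text tells. Scaled input: -1 to 1 covers 80 cm each way for a shift and 120 degrees each way for a turn. Its arguments: {"type":"object","properties":{"deltas":{"type":"array","items":{"type":"array","items":{"type":"array","items":{"type":"number","minimum":-1,"maximum":1}}}},"squeeze":{"type":"number"}},"required":["deltas"]}

```bash
ls; mkdir -p pics; python3 - <<'E'
from rig import manip
import cv2,numpy as np
for n in ("scene","side"):
    im=manip.get_image(n); cv2.imwrite(f"pics/{n}0.png",im[:,:,::-1])
    p=manip.camera_params(n); print(n,p)
s=manip.get_state();print(s)
print(manip.camera_params("wrist"))
E
```

```text
pics
scene {'fx': 390.20657053816456, 'fy': 390.20657053816456, 'cx': 257.3955410273839, 'cy': 188.96685036509575, 'R': array([[-0.82384923,  0.56663611,  0.01399865],
       [ 0.41329229,  0.61743305, -0.66930255],
       [-0.38789422, -0.54561886, -0.74285808]]), 't': array([ 0.45748404, -0.14828542,  1.43540924])}
side {'fx': 476.67404774131603, 'fy': 476.67404774131603, 'cx': 253.86092135180883, 'cy': 192.15434346202082, 'R': array([[ 0.96447996, -0.26400339,  0.00897875],
       [-0.1696343 , -0.64506225, -0.74506301],
       [ 0.20249102,  0.71707524, -0.66693364]]), 't': array([-0.5292269 ,  0.15647492,  1.81540449])}
{'clock': 0.1, 'qpos': array([-1.21017788e-01,  2.76536503e-01,  1.50600557e+00,  2.27556568e-05,
        1.36073737e+00, -1.21036221e-01]), 'qd': array([ 0.00095667, -0.00174165, -0.00366508, -0.00139071,  0.00128847,
       -0.00232899]), 'effort': array([ 1.55745878e-03, -4.17697620e+01, -2.46405226e+01, -1.74112388e-04,
        5.80947395e-03,  2.85749664e-07]), 'position': array([5.74490900e-01, 5.48327321e-05, 2.14223931e-01]), 'ee_rot': array([-6.70869124e-04,  7.07101697e-01,  7.07111363e-01, -5.11248260e-04]), 'contact_force': array([ 1.02470315, -0.60444483,  0.37628844]), 'moment': array([0.03314841, 0.00153746, 0.03856792]), 'gripper_force': 0.0, 'width': 0.08563718533119967}
{'fx': 306.15367505209576, 'fy': 306.15367505209576, 'cx': 257.9079892783502, 'cy': 189.27687159378974, 'tool_from_camera': array([[ 1.17390318e-03, -9.60231036e-01, -2.79204191e-01,
         7.09328093e-02],
       [ 9.99999072e-01,  1.32039290e-03, -3.36600067e-04,
        -4.45724338e-04],
       [ 6.91873061e-04, -2.79203536e-01,  9.60231694e-01,
        -1.59768429e-01],
       [ 0.00000000e+00,  0.00000000e+00,  0.00000000e+00,
         1.00000000e+00]])}
```

View pics/scene0.png

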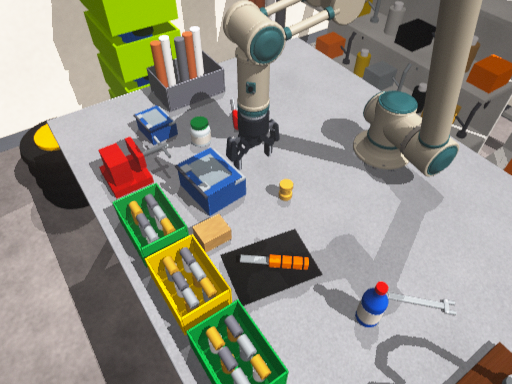

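View pics/side0.png

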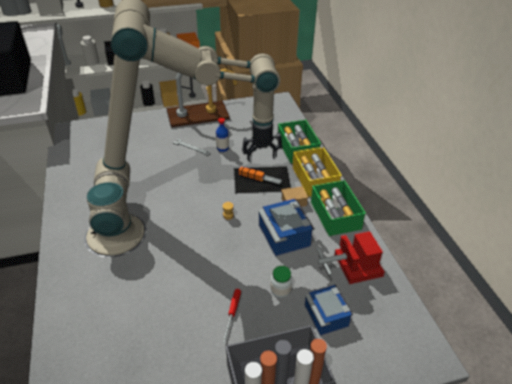

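```bash
cat > h.py <<'E'
from rig import manip
import cv2,numpy as np
from scipy.spatial.transform import Rotation as Ro
def cam(n,s=None):
    p=manip.camera_params(n)
    if n=="wrist":
        s=s or manip.get_state(); q=s["ee_rot"]
        Rt=Ro.from_quat([q[1],q[2],q[3],q[0]]).as_matrix(); T=np.eye(4);T[:3,:3]=Rt;T[:3,3]=s["position"]
        W=np.linalg.inv(T@p["tool_from_camera"]); p["R"]=W[:3,:3];p["t"]=W[:3,3]
    return p
def ray(p,uv):
    u,v=uv; d=p["R"].T@np.array([(u-p["cx"])/p["fx"],(v-p["cy"])/p["fy"],1]); return -p["R"].T@p["t"],d
def onz(p,uv,z):
    o,d=ray(p,uv); return o+d*(z-o[2])/d[2]
def proj(p,X):
    c=p["R"]@np.array(X,float)+p["t"]; return np.array([p["fx"]*c[0]/c[2]+p["cx"],p["fy"]*c[1]/c[2]+p["cy"]])
def tri(p1,a,p2,b):
    o1,d1=ray(p1,a);o2,d2=ray(p2,b)
    t=np.linalg.lstsq(np.stack([d1,-d2],1),o2-o1,rcond=None)[0]
    return (o1+t[0]*d1+o2+t[1]*d2)/2, np.linalg.norm(o1+t[0]*d1-o2-t[1]*d2)
E
python3 - <<'E'
from h import *
for n in ("scene","side"):
    im=cv2.imread(f"pics/{n}0.png"); p=cam(n); hsv=cv2.cvtColor(im,cv2.COLOR_BGR2HSV)
    print(n,"tcp",proj(p,[.575,0,.215]))
    m=cv2.inRange(hsv,(5,150,120),(16,255,255))
    for c in cv2.findContours(m,0,2)[0]:
        if cv2.contourArea(c)>15:
            r=cv2.minAreaRect(c); print("orange",r, onz(p,r[0],.022))
    m=cv2.inRange(hsv,(100,120,40),(125,255,255))
    for c in cv2.findContours(m,0,2)[0]:
        if cv2.contourArea(c)>150: print("blue",cv2.boundingRect(c),cv2.approxPolyDP(cv2.convexHull(c),3,True)[:,0].tolist())
a=cv2.imread("pics/scene0.png")[90:310,110:340]; b=cv2.imread("pics/side0.png")[140:270,190:350]
cv2.imwrite("pics/c1.png",cv2.resize(a,(690,660)[:2],interpolation=2)[:600])
cv2.imwrite("pics/c2.png",cv2.resize(b,None,fx=4.5,fy=4.5,interpolation=2))
E
```

```text
scene tcp [252.4952135  168.74864707]
orange ((306.0, 263.0), (12.0, 4.0), 90.0) [0.5493768  0.22853463 0.022     ]
orange ((297.5, 262.5), (13.0, 9.0), 90.0) [0.56793703 0.21407719 0.022     ]
orange ((286.5, 261.5), (13.0, 9.0), 90.0) [0.59130458 0.19444138 0.022     ]
orange ((274.5, 260.5), (13.0, 11.0), 90.0) [0.61705051 0.17318799 0.022     ]
orange ((507.5, 166.5), (15.0, 7.0), 90.0) [-0.27358648  0.32126269  0.022     ]
orange ((490.7000732421875, 73.10002136230469), (38.013153076171875, 37.11872863769531), 26.56505012512207) [-0.7626731 -0.0680723  0.022    ]
orange ((159.83279418945312, 63.539344787597656), (47.01032257080078, 9.734170913696289), 76.75948333740234) [ 0.43880072 -0.94960801  0.022     ]
orange ((330.7359619140625, 43.52246856689453), (29.149946212768555, 23.637956619262695), 32.0053825378418) [-0.3377622  -0.66456013  0.022     ]
orange ((190.1952667236328, 54.61582946777344), (46.34568405151367, 9.037654876708984), 80.07376098632812) [ 0.28697696 -0.9448074   0.022     ]
blue (362, 288, 26, 27) [[387, 297], [385, 309], [378, 314], [363, 307], [362, 297], [3
[... 172 characters left out ...]
, 114], [156, 105], [175, 124]]
side tcp [261.13172146 165.16731486]
orange ((268.0, 358.5), (13.0, 14.0), 90.0) [ 0.41239643 -0.65611291  0.022     ]
orange ((317.5, 346.5), (13.0, 13.0), 90.0) [ 0.56851046 -0.65739824  0.022     ]
orange ((251.00001525878906, 171.5), (24.4960994720459, 5.820854663848877), 14.03624439239502) [0.59055348 0.20051233 0.022     ]
orange ((194.6999969482422, 43.099998474121094), (8.497057914733887, 4.0249223709106445), 26.56505012512207) [0.57838818 1.5247636  0.022     ]
blue (306, 286, 45, 48) [[334, 286], [350, 312], [348, 324], [320, 333], [306, 300], [311, 292]]
blue (260, 200, 52, 55) [[293, 200], [311, 227], [310, 243], [276, 254], [260, 225], [264, 207]]
```

View pics/c1.png

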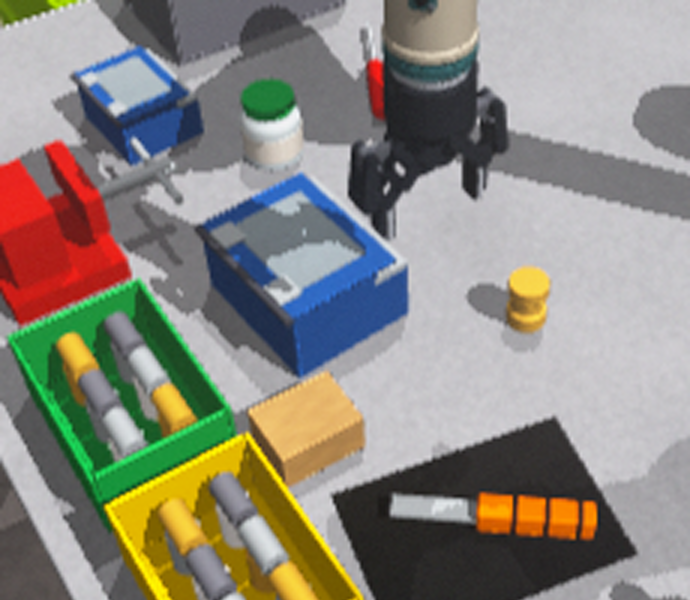

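View pics/c2.png

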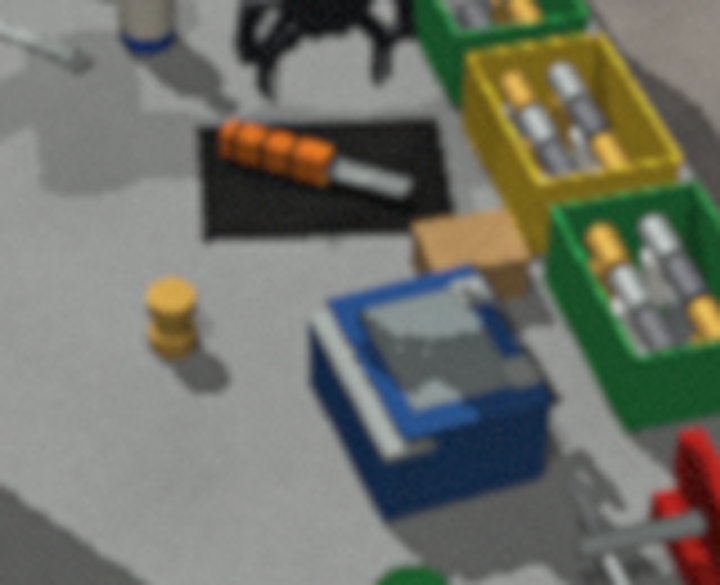

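```bash
python3 - <<'E'
from h import *
a,b=cam("scene"),cam("side")
S=lambda x,y:(x/3+110,y/3*1.0+90)
D=lambda x,y:(x/4.5+190,y/4.5+140)
f=np.round
print("big ledge front ends side z.082",f(onz(b,D(315,318),.082),3),f(onz(b,D(390,457),.082),3))
print("scene right top corner z.082",f(onz(a,S(408,264),.082),3))
print("scene cover back-left(.096)",f(onz(a,S(200,230),.096),3),"bottom",f(onz(a,S(300,318),.096),3))
print("base corner scene",f(onz(a,S(302,372),0),3)," side base front",f(onz(b,D(390,518),0),3))
print("small case scene quad z.096", [f(onz(a,S(*q),.09),3).tolist() for q in((75,78),(138,48),(203,92),(130,115))])
print("tip",[f(v,3) for v in (onz(a,S(390,505),.019),onz(b,D(410,185),.019))])
print("handle front top",f(onz(a,S(478,505),.03),3),"rear",f(onz(a,S(596,508),.03),3))
print("side handle rear/front",f(onz(b,D(222,140),.03),3),f(onz(b,D(333,165),.03),3))
print("mat scene",[f(onz(a,S(*q),.004),3).tolist() for q in((333,493),(555,418),(636,552))])
print("mat side",[f(onz(b,D(*q),.004),3).tolist() for q in((200,128),(205,240),(450,208),(437,121))])
E
```

```text
big ledge front ends side z.082 [ 0.544 -0.103  0.082] [ 0.558 -0.269  0.082]
scene right top corner z.082 [ 0.54  -0.087  0.082]
scene cover back-left(.096) [ 0.7   -0.238  0.096] bottom [ 0.675 -0.074  0.096]
base corner scene [ 0.674 -0.085  0.   ]  side base front [ 0.563 -0.262 -0.   ]
small case scene quad z.096 [[0.706, -0.558, 0.09], [0.618, -0.572, 0.09], [0.591, -0.45, 0.09], [0.68, -0.458, 0.09]]
tip [array([0.692, 0.112, 0.019]), array([0.698, 0.11 , 0.019])]
handle front top [0.628 0.163 0.03 ] rear [0.54  0.227 0.03 ]
side handle rear/front [0.54  0.206 0.03 ] [0.632 0.144 0.03 ]
mat scene [[0.725, 0.062, 0.004], [0.494, 0.112, 0.004], [0.526, 0.273, 0.004]]
mat side [[0.531, 0.261, 0.004], [0.497, 0.1, 0.004], [0.731, 0.085, 0.004], [0.76, 0.212, 0.004]]
```

Call:
move_arm([
  [[0.234, 0.012, 0, -0.4625, -1], [0.234, 0.012, 0, -0.4625, -1], [0.234, 0.012, 0, -0.4625, -1], [0.234, 0.012, 0, -0.4625, -1], [0.234, 0.012, 0, -0.4625, -1], [0.234, 0.012, 0, -0.4625, -1], [0.234, 0.012, 0, -0.4625, -1], [0.234, 0.012, 0, -0.4625, -1], [0.234, 0.012, 0, -0.4625, -1], [0.234, 0.012, 0, -0.4625, -1]],
], squeeze=40)

```text
clock: 1.1
position: [0.5846, 0.187, 0.2148]
ee_rot: [-0.0, 0.297, 0.955, -0.0]
contact_force: [-0.6, -0.2, -0.0]
width: 0.0855
gripper_force: 0.0
```

```bash
python3 - <<'E'
from h import *
s=manip.get_state(); im=manip.get_image("wrist")[:,:,::-1].copy(); cv2.imwrite("pics/w1.png",im)
p=cam("wrist",s); print(s["position"],s["ee_rot"],s["qpos"],s["clock"])
hsv=cv2.cvtColor(im,cv2.COLOR_BGR2HSV); m=cv2.inRange(hsv,(4,140,100),(18,255,255))
m=cv2.morphologyEx(m,cv2.MORPH_CLOSE,np.ones((15,15)))
c=max(cv2.findContours(m,0,2)[0],key=cv2.contourArea); r=cv2.minAreaRect(c); bx=cv2.boxPoints(r); print(r,[np.round(onz(p,q,.034),4).tolist() for q in bx],bx.tolist())
E
```

```text
[0.58455599 0.18701422 0.21483879] [-1.27961656e-04  2.97162978e-01  9.54826760e-01 -8.45448461e-05] [ 1.96332466e-01  3.34645719e-01  1.41891830e+00 -2.67329857e-05
  1.38833425e+00 -7.71018935e-01] 1.1
((266.7914733886719, 159.6414337158203), (24.397768020629883, 96.38430786132812), 4.513988018035889) [[0.62, 0.1522, 0.034], [0.5346, 0.2216, 0.034], [0.5512, 0.2422, 0.034], [0.6382, 0.1745, 0.034]] [[250.83758544921875, 206.72402954101562], [258.42327880859375, 110.63867950439453], [282.745361328125, 112.558837890625], [275.15966796875, 208.64419555664062]]
```

View pics/w1.png

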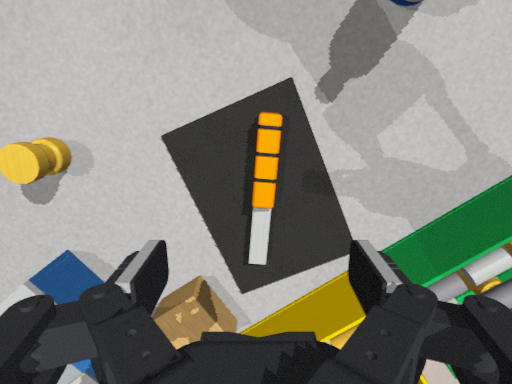

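Call:
move_arm([
  [[0.006, 0.012, 0.06, 0.033, -1], [0.006, 0.012, 0.12, 0.033, -1], [0.006, 0.012, 0.17, 0.033, -1], [0.006, 0.012, 0.21, 0.033, -1], [0.006, 0.012, 0.235, 0.033, -1], [0.006, 0.012, 0.2475, 0.033, -1], [0.006, 0.012, 0.2475, 0.033, -1], [0.006, 0.012, 0.2475, 0.033, 0], [0.006, 0.012, 0.2475, 0.033, 0.2], [0.006, 0.012, 0.2475, 0.033, 0.5], [0.006, 0.012, 0.2475, 0.033, 1], [0.006, 0.012, 0.2475, 0.033, 1]],
], squeeze=80)

```text
clock: 2.35
position: [0.5865, 0.1977, 0.0181]
ee_rot: [0.001, 0.329, 0.944, 0.0]
contact_force: [-1.0, -0.3, 4.6]
width: 0.012
gripper_force: 1.9
```

Call:
move_arm([
  [[0, 0, 0, 0, 1], [0, 0, 0, 0, 1], [0, 0, 0, 0, 1], [0, 0, 0, 0, 1], [0, 0, 0, 0, 1]],
])

```text
clock: 2.85
position: [0.5865, 0.1978, 0.0178]
ee_rot: [0.001, 0.329, 0.944, 0.0]
contact_force: [-0.6, -2.1, 5.4]
width: -0.0002
gripper_force: 2.9
```

```bash
python3 - <<'E'
from h import *
s=manip.get_state(); print(s["width"],s["gripper_force"],s["position"])
w=manip.get_image("wrist")[:,:,::-1]; d=manip.get_image("side")[130:220,210:310,::-1]
cv2.imwrite("pics/w2.png",np.hstack([cv2.resize(w[40:384,80:430],(400,393)),cv2.resize(d,(400,393),interpolation=2)]))
E
```

```text
-0.00019719912941702604 2.8684089705348015 [0.58654338 0.19784141 0.01779828]
```

View pics/w2.png

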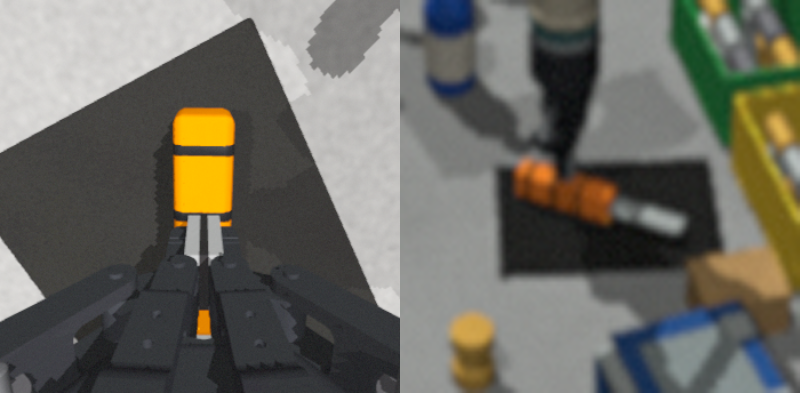

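```bash
python3 - <<'E'
from h import *
b=cam("side")
for z in (.01,.026,.034,.042): print(z,proj(b,[.5865,.198,z]))
p=cam("wrist")
for z in (.01,.034,.04): print("wrist",z,proj(p,[.5865,.198,z]))
t=np.array([np.cos(np.radians(-38.5)),np.sin(np.radians(-38.5)),0])
n=np.array([-t[1],t[0],0])
for z in (.034,):
  for sg in (-1,1): print(proj(p,np.array([.5865,.198,z])-t*.04+n*.013*sg))
im=cv2.imread("pics/w2.png")[:,:400]; print(im[330,195:215:3].tolist())
s=manip.get_state(); print(s)
E
```

```text
0.01 [250.23491351 174.14474263]
0.026 [250.24938117 171.29133425]
0.034 [250.25667139 169.85350917]
0.042 [250.26399959 168.40819291]
wrist 0.01 [258.58516796 225.93433607]
wrist 0.034 [258.72639705 244.31903815]
wrist 0.04 [258.76839573 249.78627783]
[231.78580072 168.24807307]
[286.10201657 168.33834789]
[[35, 32, 34], [0, 133, 222], [0, 134, 228], [0, 134, 229], [0, 133, 229], [17, 75, 135], [35, 34, 34]]
{'clock': 2.95, 'qpos': array([ 2.13046316e-01,  5.02742484e-01,  1.67562779e+00, -1.50885260e-04,
        9.62070067e-01, -6.86435446e-01]), 'qd': array([ 0.00262032, -0.00236376, -0.00047825,  0.00030663, -0.0004523 ,
        0.00052332]), 'effort': array([ 2.47430736e-01, -4.59307516e+01, -1.80480909e+01,  1.52773708e-01,
       -3.65835177e-01,  7.21407541e-04]), 'position': array([0.58653395, 0.19784155, 0.01779702]), 'ee_rot': array([5.23873415e-04, 3.29349089e-01, 9.44208050e-01, 2.47686503e-04]), 'contact_force': array([-1.64649551, -1.31803825,  6.11673596]), 'moment': array([-0.0612535 ,  0.20807926,  0.01642176]), 'gripper_force': 2.8706135228276253, 'width': 0.0002948533005201799}
```

Call:
move_arm([
  [[0, 0, -0.012, 0, -1], [0, 0, -0.012, 0, -1], [0, 0, -0.012, 0, -1], [0, 0, -0.012, 0, -1], [0, 0, -0.012, 0, -1], [0, 0, -0.012, 0, -1], [0, 0, -0.012, 0, -1], [0, 0, -0.012, 0, -1], [0, 0, 0, 0, -1], [0, 0, 0, 0, -1]],
])

```text
clock: 3.95
position: [0.585, 0.1975, 0.0156]
ee_rot: [-0.001, 0.329, 0.944, -0.001]
contact_force: [0.1, -0.5, -0.5]
width: 0.0857
gripper_force: 0.0
```

```bash
python3 - <<'E'
from h import *
s=manip.get_state(); print(s["width"],s["contact_force"],s["position"])
w=manip.get_image("wrist")[:,:,::-1]; d=manip.get_image("side")[130:220,210:310,::-1]
cv2.imwrite("pics/w3.png",np.hstack([cv2.resize(w,(500,375)),cv2.resize(d,(300,375),interpolation=2)]))
E
```

```text
0.08572759527501929 [ 0.12682712 -0.54702391 -0.49657229] [0.584996   0.19753332 0.01555441]
```

View pics/w3.png

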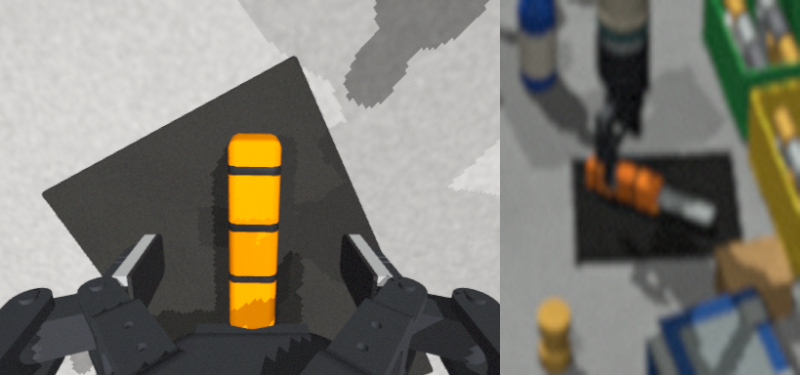

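Call:
move_arm([
  [[0.001, 0, 0.01, 0, -1], [0.001, 0, 0.02, 0, -1], [0.001, 0, 0.032, 0, -1], [0.001, 0, 0.032, 0, -1], [0.001, 0, 0.032, 0, -1], [0.001, 0, 0.032, 0, 1], [0.001, 0, 0.032, 0, 1], [0.001, 0, 0.032, 0, 1], [0.001, 0, 0.032, 0, 1], [0.001, 0, 0.032, 0, 1], [0.001, 0, 0.032, 0, 1], [0.001, 0, 0.032, 0, 1]],
], squeeze=60)

```text
clock: 5.25
position: [0.5859, 0.1984, -0.0081]
ee_rot: [0.0, 0.329, 0.944, 0.0]
contact_force: [0.0, 0.3, 4.1]
width: 0.0252
gripper_force: 60.5
```

Call:
move_arm([
  [[0, 0, -0.02, 0, 1], [0, 0, -0.06, 0, 1], [0, 0, -0.1, 0, 1], [0, 0, -0.15, 0, 1], [0, 0, -0.2, 0, 1], [-0.02, -0.02, -0.24, -0.03, 1], [-0.05, -0.05, -0.28, -0.08, 1], [-0.08, -0.083, -0.31, -0.13, 1], [-0.11, -0.115, -0.325, -0.18, 1], [-0.14, -0.146, -0.325, -0.23, 1], [-0.17, -0.177, -0.325, -0.28, 1], [-0.2, -0.209, -0.325, -0.33, 1]],
], squeeze=80)

```text
clock: 6.45
position: [0.6062, -0.0333, 0.2505]
ee_rot: [-0.001, -0.012, 1.0, 0.0]
contact_force: [-0.2, -0.1, -1.6]
width: 0.0246
gripper_force: 78.9
```

Call:
move_arm([
  [[-0.09, 0, 0, -0.049, 1], [-0.09, 0, 0, -0.049, 1], [-0.09, 0, 0, -0.049, 1]],
])

```text
clock: 6.75
position: [0.681, -0.0312, 0.2487]
ee_rot: [-0.001, -0.061, 0.998, 0.0]
contact_force: [-0.2, -0.3, -2.4]
width: 0.0246
gripper_force: 79.0
```

Call:
move_arm([
  [[0.03, -0.05, 0, 0, 1], [0.06, -0.1, 0, 0, 1], [0.096, -0.163, 0, 0, 1], [0.096, -0.163, 0, 0, 1], [0.096, -0.163, 0, 0, 1]],
])

```text
clock: 7.25
position: [0.6168, -0.1707, 0.2509]
ee_rot: [-0.001, -0.06, 0.998, 0.0]
contact_force: [0.5, 1.1, -2.5]
width: 0.0244
gripper_force: 79.2
```

```bash
python3 - <<'E'
from h import *
s=manip.get_state(); print(s["width"],s["contact_force"],s["position"],s["ee_rot"],s["qpos"])
np.save("s4.npy",s,allow_pickle=True)
w=manip.get_image("wrist")[:,:,::-1]; cv2.imwrite("pics/w4raw.png",w)
d=manip.get_image("side")[:,:,::-1]; cv2.imwrite("pics/s4raw.png",d)
d=d[120:260,180:340]
cv2.imwrite("pics/w4.png",np.hstack([w,cv2.resize(d,(288,252),interpolation=2)] if 0 else [cv2.resize(w,(440,330)),cv2.resize(d,(360,330),interpolation=2)]))
E
```

```text
0.024380876855909894 [ 0.5292032   1.12501642 -2.4645216 ] [ 0.6168296  -0.17069225  0.25089838] [-8.43693754e-04 -5.96878534e-02  9.98216644e-01  4.24694856e-04] [-3.78650164e-01  3.60519109e-01  1.29139177e+00  5.29994699e-05
  1.49157014e+00 -2.06889749e+00]
```

View pics/w4.png

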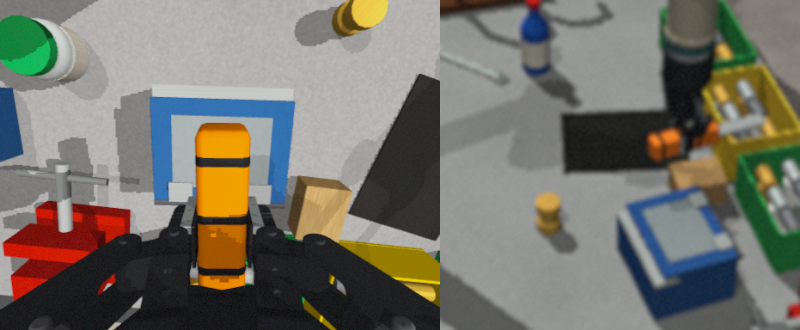

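```bash
python3 - <<'E'
from h import *
s=np.load("s4.npy",allow_pickle=True).item(); p=cam("wrist",s); im=cv2.imread("pics/w4raw.png"); hsv=cv2.cvtColor(im,cv2.COLOR_BGR2HSV)
m=cv2.inRange(hsv,(98,120,60),(125,255,255)); m[:,:160]=0;m[:100]=0
cols=range(185,335,5); top=np.array([(c,np.argmax(m[:,c]>0)) for c in cols if m[:,c].any()],float)
fit=np.polyfit(top[:,0],top[:,1],1); print("cover edge",fit,np.abs(np.polyval(fit,top[:,0])-top[:,1]).max())
g=cv2.cvtColor(im,cv2.COLOR_BGR2GRAY).astype(float)
dg=g[91:,:]-g[:-9+8-90+0 or None][:len(g)-91] if 0 else np.diff(g,axis=0)
led=np.array([(c,85+np.argmax(np.abs(dg[85:int(np.polyval(fit,c))-4,c]))+1) for c in cols],float); 
f2=np.polyfit(led[:,0],led[:,1],1); r=led[:,1]-np.polyval(f2,led[:,0]); k=np.abs(r)<2; f2=np.polyfit(led[k,0],led[k,1],1); print("ledge",f2,k.sum(),len(k))
for name,f,z in(("cover",fit,.096),("ledge",f2,.082)):
    A,B=[onz(p,(u,np.polyval(f,u)),z) for u in(185,335)]; d=A-B; d=B-A
    print(name,A.round(4),B.round(4),"yaw",np.degrees(np.arctan2(-d[0],d[1])))
row=slice(120,200,10)
L=[];Rr=[]
for v in range(125,200,10):
    x=np.where(m[v,:345])[0]; x=x[x>165]; L.append((x.min(),v)); Rr.append((x.max()+1,v))
print(L,Rr); print([onz(p,q,.096).round(4).tolist() for q in (L[0],L[3],Rr[0],Rr[3])])
# bar axis: orange handle centroid line
o=cv2.inRange(hsv,(4,140,100),(20,255,255))
pts=[(np.where(o[v])[0][[0,-1]].mean(),v) for v in range(150,240,10) if (o[v]>0).sum()>40]
q=[onz(p,t,s["position"][2]+.0425) for t in (pts[0],pts[-1])]; d=q[1]-q[0]; print("bar yaw",np.degrees(np.arctan2(d[1],d[0])),q,s["position"])
E
```

```text
cover edge [3.23025584e-02 1.07082091e+02] 0.48832035595103207
ledge [3.41268076e-02 9.19123471e+01] 30 30
cover [ 0.5665 -0.2497  0.096 ] [ 0.5531 -0.1002  0.096 ] yaw 5.106086141216386
ledge [ 0.5525 -0.2537  0.082 ] [ 0.5389 -0.0994  0.082 ] yaw 5.0331966722662695
[(np.int64(175), 125), (np.int64(176), 135), (np.int64(176), 145), (np.int64(176), 155), (np.int64(177), 165), (np.int64(177), 175), (np.int64(178), 185), (np.int64(178), 195)] [(np.int64(343), 125), (np.int64(341), 135), (np.int64(340), 145), (np.int64(339), 155), (np.int64(338), 165), (np.int64(337), 175), (np.int64(336), 185), (np.int64(335), 195)]
[[0.5794, -0.2591, 0.096], [0.6098, -0.2567, 0.096], [0.559, -0.0908, 0.096], [0.5895, -0.0889, 0.096]]
bar yaw 6.6107941997752695 [array([ 0.56406422, -0.17663819,  0.29339838]), array([ 0.59717295, -0.17280106,  0.29339838])] [ 0.6168296  -0.17069225  0.25089838]
```

```bash
python3 - <<'E'
from h import *
b=cam("side");a=cam("scene")
print("coupling",onz(b,(228.9,214),.0)," jar top",onz(b,(281.5,274),.09),onz(a,(200,125),.09))
s=manip.get_state();q=s["ee_rot"];R=Ro.from_quat([q[1],q[2],q[3],q[0]]).as_matrix()
print((R.T@(np.array([.39,-.191,.25])-s["position"])/.8).round(4), (R.T@(np.array([.4085,-.1895,.077])-s["position"])/.8).round(4))
E
```

```text
coupling [ 0.44319638 -0.00887716  0.        ]  jar top [ 0.52790072 -0.41641832  0.09      ] [ 0.53652479 -0.38533016  0.09      ]
[0.2865 0.0068 0.0015] [0.2633 0.0055 0.2177]
```

Call:
move_arm([
  [[0.04, 0.001, 0, 0.013, 1], [0.09, 0.002, 0, 0.013, 1], [0.14, 0.003, 0, 0.013, 1], [0.19, 0.004, 0, 0.013, 1], [0.24, 0.005, 0, 0.013, 1], [0.2865, 0.0068, 0, 0.013, 1], [0.2865, 0.0068, 0.04, 0.013, 1], [0.2865, 0.0068, 0.08, 0.013, 1], [0.2865, 0.0068, 0.12, 0.013, 1], [0.2865, 0.0068, 0.16, 0.013, 1], [0.2865, 0.0068, 0.189, 0.013, 1], [0.2865, 0.0068, 0.189, 0.013, 1]],
])

```text
clock: 8.55
position: [0.3886, -0.1891, 0.0976]
ee_rot: [-0.003, -0.049, 0.999, 0.003]
contact_force: [-0.6, 0.7, -1.4]
width: 0.0246
gripper_force: 79.2
```

```bash
python3 - <<'E'
from h import *
s=manip.get_state(); print(s["width"],s["contact_force"],s["position"],s["ee_rot"])
d=manip.get_image("side")[:,:,::-1]; c=manip.get_image("scene")[:,:,::-1]; cv2.imwrite("pics/sd5.png",d); cv2.imwrite("pics/sc5.png",c)
tip=s["position"]+np.array([.1345,.0119,.0275])
pd,pc=proj(cam("side"),tip),proj(cam("scene"),tip); print(pd,pc)
cv2.imwrite("pics/w5.png",np.hstack([cv2.resize(d[170:260,200:300],(400,360),interpolation=2),cv2.resize(c[130:220,170:270],(400,360),interpolation=2)]))
E
```

```text
0.02457099629465886 [-0.57717044  0.72267057 -1.43819149] [ 0.38855857 -0.18907464  0.09764295] [-0.00270293 -0.04869192  0.99880702  0.00251698]
[260.31135034 216.89498538] [234.64422333 149.42888485]
```

View pics/w5.png

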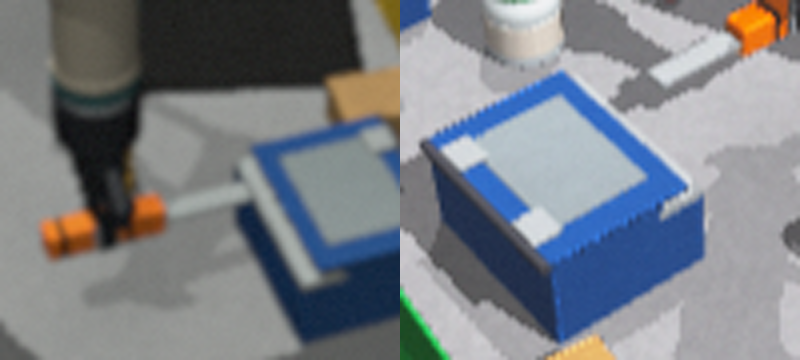

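```bash
cat >> h.py <<'E'
def to(X,s=None):
    s=s or manip.get_state();q=s["ee_rot"];R=Ro.from_quat([q[1],q[2],q[3],q[0]]).as_matrix()
    print(s["clock"],s["position"].round(4),s["contact_force"].round(2),"yaw(bar)",np.degrees(np.arctan2(-R[1,0],-R[0,0])).round(2),"tilt",R[2].round(4),"delta",(R.T@(np.array(X)-s["position"])/.8).round(4))
E
python3 -c "
from h import *
to([.4185,-.1885,.0717])"
```

```text
8.65 [ 0.3911 -0.1913  0.1006] [ 0.83  0.76 -1.13] yaw(bar) 5.56 tilt [-3.e-04  3.e-04 -1.e+00] delta [-0.0344  0.0002  0.0361]
```

Call:
move_arm([
  [[-0.017, 0, 0.018, 0.002, 1], [-0.0344, 0, 0.036, 0.002, 1], [-0.0344, 0, 0.036, 0.002, 1], [-0.0344, 0, 0.036, 0.002, 1], [-0.0344, 0, 0.044, 0.002, 1], [-0.0344, 0, 0.048, 0.002, 1], [-0.0344, 0, 0.05, 0.002, 1], [-0.0344, 0, 0.05, 0.002, 1], [-0.0344, 0, 0.05, 0.002, 1]],
])

```text
clock: 9.55
position: [0.4177, -0.1896, 0.0603]
ee_rot: [0.0, -0.045, 0.999, -0.0]
contact_force: [1.0, -0.4, -1.7]
width: 0.0244
gripper_force: 79.2
```

```bash
python3 -c "
from h import *
to([.4185,-.1885,.0577])"
```

```text
9.55 [ 0.4177 -0.1896  0.0603] [ 0.95 -0.36 -1.71] yaw(bar) 5.21 tilt [-2.e-04 -1.e-04 -1.e+00] delta [-0.0012  0.0013  0.0033]
```

Call:
move_arm([
  [[0, 0, 0.0015, 0, 1], [0, 0, 0.003, 0, 1], [0, 0, 0.003, 0, 1], [0, 0, 0.003, 0, 1]],
])

```text
clock: 9.95
position: [0.4177, -0.1895, 0.0578]
ee_rot: [-0.0, -0.046, 0.999, 0.0]
contact_force: [-1.3, 0.7, -2.5]
width: 0.0245
gripper_force: 79.2
```

Call:
move_arm([
  [[0, 0, 0.0015, 0, 1], [0, 0, 0.003, 0, 1], [0, 0, 0.003, 0, 1], [0, 0, 0.003, 0, 1]],
])

```text
clock: 10.35
position: [0.4179, -0.1896, 0.0557]
ee_rot: [0.0, -0.046, 0.999, -0.0]
contact_force: [-2.3, 0.1, 0.8]
width: 0.0244
gripper_force: 79.8
```

Call:
move_arm([
  [[0, 0, -0.002, 0, 1], [0, 0, -0.002, 0, 1], [-0.006, 0, -0.002, 0, 1], [-0.012, 0, -0.002, 0, 1], [-0.018, 0, -0.002, 0, 1], [-0.024, 0, -0.002, 0, 1], [-0.024, 0, -0.002, 0, 1]],
])

```text
clock: 11.05
position: [0.4379, -0.1879, 0.057]
ee_rot: [0.0, -0.046, 0.999, -0.0]
contact_force: [-0.0, 0.4, -3.7]
width: 0.0248
gripper_force: 79.4
```

```bash
python3 -c "
from h import *
print(manip.get_state()['moment']);to([.4185,-.1885,.0577])"
```

```text
[-0.01434992  0.05704401  0.01931978]
11.05 [ 0.4379 -0.1879  0.057 ] [-0.02  0.38 -3.67] yaw(bar) 5.25 tilt [-8.e-04 -4.e-04 -1.e+00] delta [ 0.0242  0.0014 -0.0009]
```

Call:
move_arm([
  [[-0.005, 0, 0, 0, 1], [-0.01, 0, 0, 0, 1], [-0.0125, 0, 0, 0, 1], [-0.0125, 0, 0, 0, 1], [-0.0125, 0, 0, 0, 1]],
])

```text
clock: 11.55
position: [0.4467, -0.1868, 0.057]
ee_rot: [-0.0, -0.046, 0.999, 0.0]
contact_force: [0.2, 0.1, -1.0]
width: 0.0243
gripper_force: 79.4
```

Call:
move_arm([
  [[-0.001, 0, 0, 0, 1], [-0.001, 0, 0.004, 0, 1], [-0.001, 0, 0.008, 0, 1], [-0.001, 0, 0.012, 0, 1], [-0.001, 0, 0.016, 0, 1], [-0.001, 0, 0.016, 0, 1]],
], squeeze=45)

```text
clock: 12.15
position: [0.4472, -0.1872, 0.0446]
ee_rot: [-0.0, -0.045, 0.999, -0.0]
contact_force: [-4.1, -1.4, 5.2]
width: 0.0244
gripper_force: 80.8
```

```bash
python3 -c "
from h import *
print(manip.get_state()['moment']);to([.4185,-.1885,.0577])"
```

```text
[-0.14052532  0.00094425 -0.04838345]
12.15 [ 0.4472 -0.1872  0.0446] [-4.08 -1.44  5.16] yaw(bar) 5.21 tilt [ 1.e-04 -8.e-04 -1.e+00] delta [ 0.0359  0.0017 -0.0164]
```

Call:
move_arm([
  [[-0.001, 0, 0.004, 0, 1], [-0.002, 0, 0.008, 0, 1], [-0.003, 0, 0.012, 0, 1], [-0.004, 0, 0.016, 0, 1], [-0.004, 0, 0.016, 0, 1]],
])

```text
clock: 12.65
position: [0.4485, -0.1868, 0.0315]
ee_rot: [-0.002, -0.046, 0.999, -0.0]
contact_force: [-8.7, -3.9, 6.3]
width: 0.0247
gripper_force: 82.6
```

Call:
move_arm([
  [[-0.001, 0, 0.004, 0, 1], [-0.002, 0, 0.008, 0, 1], [-0.003, 0, 0.012, 0, 1], [-0.003, 0, 0.012, 0, 1]],
])

```text
clock: 13.05
position: [0.4506, -0.1864, 0.0216]
ee_rot: [-0.002, -0.046, 0.999, 0.0]
contact_force: [-8.8, -3.4, 3.5]
width: 0.0245
gripper_force: 83.9
```

```bash
python3 - <<'E'
from h import *
print(manip.get_state()['moment']);to([.4185,-.1885,.0577])
d=manip.get_image("side")[:,:,::-1]; c=manip.get_image("scene")[:,:,::-1]; cv2.imwrite("pics/sd6.png",d); cv2.imwrite("pics/sc6.png",c)
e=cv2.absdiff(c,cv2.imread("pics/sc5.png")).max(2)
# change along the cover's blue top in scene view
print([(v,int(e[v,200:250].mean())) for v in range(140,215,6)])
hs=lambda im:cv2.inRange(cv2.cvtColor(im,cv2.COLOR_BGR2HSV),(4,140,100),(20,255,255))
# bar pitch: orange pixels in side image
for n in("sd5","sd6"):
    m=hs(cv2.imread(f"pics/{n}.png"))[180:250,190:260]; y,x=np.nonzero(m); vx=cv2.fitLine(np.c_[x,y].astype(np.float32),2,0,.01,.01).ravel(); print(n,np.degrees(np.arctan(vx[1]/vx[0])),vx[2:]+[190,180])
E
```

```text
[-0.44221901  0.65377854 -0.32434908]
13.05 [ 0.4506 -0.1864  0.0216] [-8.83 -3.44  3.5 ] yaw(bar) 5.23 tilt [ 4.6e-03  4.0e-04 -1.0e+00] delta [ 0.0404  0.0011 -0.045 ]
[(140, 85), (146, 63), (152, 53), (158, 66), (164, 47), (170, 21), (176, 19), (182, 10), (188, 6), (194, 4), (200, 2), (206, 2), (212, 7)]
sd5 -13.71932 [224.75882339 225.91176605]
sd6 61.935474 [235.88429642 225.68595123]
```

Call:
move_arm([
  [[0, 0, 0, 0, 1], [0, 0, 0, 0, 1], [-0.003, 0, -0.007, 0, 1], [-0.006, 0, -0.014, 0, 1], [-0.0085, 0, -0.024, 0, 1], [-0.011, 0, -0.034, 0, 1], [-0.016, 0, -0.046, 0, 1], [-0.021, 0, -0.059, 0, 1], [-0.021, 0, -0.059, 0, 1], [-0.021, 0, -0.059, 0, 1]],
], squeeze=115)

```text
clock: 14.15
position: [0.4715, -0.1853, 0.07]
ee_rot: [0.002, -0.045, 0.999, -0.001]
contact_force: [-0.7, 0.4, -1.2]
width: 0.0244
gripper_force: 114.0
```

```bash
python3 - <<'E'
from h import *
s=manip.get_state();print(s['moment'],s["gripper_force"]);to([.4185,-.1885,.0577])
d=manip.get_image("side")[:,:,::-1]; c=manip.get_image("scene")[:,:,::-1]; cv2.imwrite("pics/sd7.png",d); cv2.imwrite("pics/sc7.png",c)
cv2.imwrite("pics/w7.png",np.hstack([cv2.resize(d[160:260,190:320],(390,300),interpolation=2),cv2.resize(c[110:220,150:290],(390,300),interpolation=2)]))
E
```

```text
[ 0.00209766 -0.0020833   0.01894807] 113.97897720336914
14.15 [ 0.4715 -0.1853  0.07  ] [-0.72  0.39 -1.23] yaw(bar) 5.22 tilt [-0.0034 -0.0019 -1.    ] delta [0.0664 0.0021 0.0152]
```

View pics/w7.png

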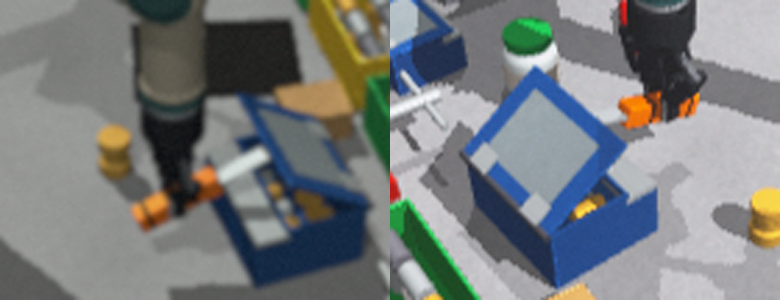

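Call:
move_arm([
  [[-0.0075, 0, -0.0115, 0, 1], [-0.015, 0, -0.0225, 0, 1], [-0.025, 0, -0.032, 0, 1], [-0.035, 0, -0.041, 0, 1], [-0.046, 0, -0.048, 0, 1], [-0.0575, 0, -0.055, 0, 1], [-0.07, 0, -0.06, 0, 1], [-0.0825, 0, -0.065, 0, 1], [-0.0925, 0, -0.067, 0, 1], [-0.1025, 0, -0.069, 0, 1], [-0.1025, 0, -0.069, 0, 1]],
])

```text
clock: 15.35
position: [0.5536, -0.1774, 0.1245]
ee_rot: [0.001, -0.046, 0.999, -0.0]
contact_force: [0.9, 0.3, -1.6]
width: 0.0243
gripper_force: 114.0
```

Call:
move_arm([
  [[-0.01, 0, -0.001, 0, 1], [-0.02, 0, -0.001, 0, 1], [-0.03, 0, 0, 0, 1], [-0.04, 0, 0.0015, 0, 1], [-0.046, 0, 0.002, 0, 1], [-0.046, 0, 0.002, 0, 1], [-0.046, 0, 0.002, 0, 1]],
])

```text
clock: 16.05
position: [0.5888, -0.1739, 0.1227]
ee_rot: [0.0, -0.046, 0.999, -0.0]
contact_force: [0.1, -0.3, -2.3]
width: 0.0241
gripper_force: 114.0
```

```bash
cat > lid.py <<'E'
from h import *
import sys
s=manip.get_state();print(s['moment'].round(3));to([.4185,-.1885,.0577])
n=sys.argv[1]; X=np.array([.9961,.088,0]);Y=np.array([-.088,.9961,0]);Z=np.array([0,0,1.])
H=np.array([.560,-.176,.090])+.130*X
for cn in("side","scene"):
    im=manip.get_image(cn)[:,:,::-1]; cv2.imwrite(f"pics/{cn}{n}.png",im)
    m=cv2.inRange(cv2.cvtColor(im,cv2.COLOR_BGR2HSV),(98,120,40),(125,255,255))
    x0,x1,y0,y1=(240,340,150,260) if cn=="side" else (140,270,80,225)
    k=np.zeros_like(m);k[y0:y1,x0:x1]=m[y0:y1,x0:x1]
    c=max(cv2.findContours(k,0,2)[0],key=cv2.contourArea); print(cn,cv2.boundingRect(c),cv2.approxPolyDP(cv2.convexHull(c),3,True)[:,0].tolist())
    for th in(1.2,1.4,1.57,1.7,1.85):
        print(th,[proj(cam(cn),H+.13*(-np.cos(th)*X+np.sin(th)*Z)+sg*.085*Y).round(0).tolist() for sg in(1,-1)])
E
python3 lid.py 8
```

```text
[-0.029  0.086  0.002]
16.05 [ 0.5888 -0.1739  0.1227] [ 0.07 -0.3  -2.27] yaw(bar) 5.23 tilt [-1.e-03 -2.e-04 -1.e+00] delta [0.2137 0.0013 0.0811]
side (260, 206, 52, 49) [[296, 206], [310, 226], [310, 243], [276, 254], [260, 225], [260, 217]]
1.2 [[283.0, 177.0], [303.0, 208.0]]
1.4 [[290.0, 174.0], [310.0, 204.0]]
1.57 [[295.0, 173.0], [315.0, 202.0]]
1.7 [[299.0, 172.0], [320.0, 202.0]]
1.85 [[304.0, 172.0], [325.0, 201.0]]
scene (140, 105, 106, 110) [[245, 193], [209, 214], [140, 129], [140, 112], [156, 105], [245, 180]]
1.2 [[217.0, 160.0], [184.0, 130.0]]
1.4 [[210.0, 163.0], [177.0, 131.0]]
1.57 [[203.0, 166.0], [170.0, 134.0]]
1.7 [[198.0, 169.0], [165.0, 136.0]]
1.85 [[192.0, 173.0], [159.0, 140.0]]
```

```bash
python3 - <<'E'
from h import *
for a,b,(x0,x1,y0,y1) in(("side0","side8",(284,336,164,232)),("scene0","scene8",(150,226,124,200))):
    A,B=[cv2.imread(f"pics/{n}.png") for n in(a,b)]; d=cv2.absdiff(A,B).max(2)>25
    print(b,x0,y0)
    for y in range(y0,y1,3): print(y,"".join(("B" if B[y,x,0]>B[y,x,2]+40 else "o" if B[y,x,2]>B[y,x,0]+60 else "#" if B[y,x].max()<70 else "g") if d[y,x] else "." for x in range(x0,x1,1)))
E
```

```text
side8 284 164
164 ggggggg.............................................
167 ggg.gggg............................................
170 gggg.ggg............................................
173 ggg#.##g.............ggg............................
176 .##..##g...........ggBBBBg..........................
179 #....##...........g#BBBBBBBgg.......................
182 .....#g..........ggBBBBBBBBBBgg.....................
185 .........g......gBBBBBBBBBBBBBBBg...................
188 ###g.........ogggBBBBBBBBggggBBBBBB.................
191 ##go.......ogggBBBgggggooBBBoggBBBBBg...............
194 ##go.....ooggggggoooBBBooggggggBBBBBBgg.............
197 #go...oo..ggoooBBBooggggggggBBBBBBBBBBBgg...........
200 ##goooBBBgooooggggBBBBBBBBBBBBBBBBBBBBBBBB..........
203 #####gooooggggBBBBBBBBBBBBBBBBBBBBBBBBBBBBg.........
206 ####oooooog##gggBBBBBBBBBBBBBBBBBBBBBBBBgg..........
209 og##########BB....BBBBBBBBBBBBBBBBBBBBBB............
212 #############BB....gBBBBBBBBBBBBBBBBBB..............
215 ##ggogg######BBB.....gBBBBBBBBBBBBBBB...............
218 ##goooooog####BBBB......BBBBBBBBBBB#................
221
[... 1706 characters left out ...]
gggggggg..........................#.#g..BBBBBBBBBgooBBBBBBoggggggggggBBB
181 oooggggggggggggg...........................#..gBBgBBBBBgooog.BBBBBBBgggggggg
184 ggg....ggg...................................#..goB..BBBBBBgggoBogggooBBoooo
187 .........ggg.......gg.......................g..#BBgBBBoBBBBBBgggoooBBBBBgB..
190 ............gggg...............................g.gBBgoooooogBBBBggggBB......
193 ..............gggggg.....gg.......................g.BB.oBBBBgBB..B..........
196 ................ggggggggggggg.........................BB.g..................
199 ..................ggggggggggggggg...........................................<stdin>:5: RuntimeWarning: overflow encountered in scalar add
```

Call:
move_arm([
  [[0.02, 0, 0, 0, 1], [0.05, 0, -0.005, 0, 1], [0.08, 0, -0.02, 0, 1], [0.12, 0, -0.05, 0, 1], [0.16, 0, -0.09, 0, 1], [0.19, 0, -0.13, 0, 1], [0.2, 0, -0.15, 0, 1], [0.2, 0, -0.15, 0, 1], [0.2, 0, -0.15, 0, 1]],
], squeeze=80)

```text
clock: 17.05
position: [0.429, -0.1885, 0.2426]
ee_rot: [0.001, -0.045, 0.999, -0.0]
contact_force: [0.5, -0.1, -3.4]
width: 0.0244
gripper_force: 114.0
```

```bash
python3 -c "
from h import *
print(manip.get_state()['gripper_force']);to([.586,.198,.20])"
```

```text
113.99810314178467
17.05 [ 0.429  -0.1885  0.2426] [ 0.53 -0.08 -3.36] yaw(bar) 5.2 tilt [-1.4e-03 -5.0e-04 -1.0e+00] delta [-0.2391  0.4633  0.0533]
```

Call:
move_arm([
  [[-0.01, 0.02, 0, 0.02, 1], [-0.03, 0.06, 0, 0.05, 1], [-0.055, 0.11, 0, 0.09, 1], [-0.08, 0.16, 0, 0.13, 1], [-0.105, 0.21, 0, 0.18, 1], [-0.13, 0.26, 0, 0.23, 1], [-0.155, 0.31, 0, 0.28, 1], [-0.18, 0.36, 0.01, 0.32, 1], [-0.205, 0.4, 0.02, 0.35, 1], [-0.225, 0.44, 0.04, 0.364, 1], [-0.239, 0.463, 0.053, 0.364, 1], [-0.239, 0.463, 0.053, 0.364, 1]],
])

```text
clock: 18.25
position: [0.5851, 0.2003, 0.1959]
ee_rot: [-0.003, 0.328, 0.945, -0.001]
contact_force: [-0.4, -0.4, -1.9]
width: 0.024
gripper_force: 113.9
```

```bash
python3 lid.py 9 | head -4; python3 -c "
from h import *
to([.586,.198,.03])
s=manip.get_state(); im=manip.get_image('wrist')[:,:,::-1]; cv2.imwrite('pics/w9.png',im)
m=cv2.inRange(cv2.cvtColor(im,cv2.COLOR_BGR2HSV),(4,140,100),(20,255,255))
v=np.where((m>0).sum(1)>30)[0]; print(v.min(),v.max(),[(int(k),int((m[k]>0).sum())) for k in range(v.min(),v.max(),15)])
w=cv2.imread('pics/w4raw.png');m=cv2.inRange(cv2.cvtColor(w,cv2.COLOR_BGR2HSV),(4,140,100),(20,255,255));v=np.where((m>0).sum(1)>30)[0]; print(v.min(),[(int(k),int((m[k]>0).sum())) for k in range(v.min(),v.max(),15)])"
```

```text
[ 0.014  0.022 -0.044]
18.25 [0.5851 0.2003 0.1959] [-0.45 -0.42 -1.89] yaw(bar) -38.24 tilt [ 0.0044 -0.004  -1.    ] delta [-0.138  -0.5099  0.1742]
side (260, 201, 52, 54) [[293, 201], [311, 229], [310, 243], [276, 254], [260, 225], [260, 217], [271, 206]]
1.2 [[283.0, 177.0], [303.0, 208.0]]
18.35 [0.585  0.1975 0.1984] [-0.58 -0.16 -2.52] yaw(bar) -38.38 tilt [ 0.0015 -0.0035 -1.    ] delta [-0.0009  0.002   0.2106]
149 334 [(149, 43), (164, 12), (179, 3), (194, 20), (209, 12), (224, 12), (239, 23), (254, 0), (269, 53), (284, 61), (299, 57), (314, 60), (329, 61)]
143 [(143, 40), (158, 63), (173, 63), (188, 0), (203, 61), (218, 62), (233, 60), (248, 66), (263, 73), (278, 60), (293, 104), (308, 55), (323, 60)]
```

Call:
move_arm([
  [[0, 0.001, 0.04, 0, 1], [0, 0.001, 0.08, 0, 1], [0, 0.001, 0.12, 0, 1], [0, 0.001, 0.16, 0, 1], [0, 0.001, 0.19, 0, 1], [0, 0.001, 0.21, 0, 1], [0, 0.001, 0.2225, 0, 1], [0, 0.001, 0.2225, 0, 1], [0, 0.001, 0.2225, 0, 1]],
], squeeze=30)

```text
clock: 19.3
position: [0.5869, 0.198, 0.0233]
ee_rot: [0.001, 0.33, 0.944, 0.0]
contact_force: [0.8, 0.3, -2.2]
width: 0.0241
gripper_force: 114.0
```

```bash
python3 - <<'E'
from h import *
to([.586,.198,.0]); s=manip.get_state(); P=s["position"]
im=manip.get_image("side")[:,:,::-1]; cv2.imwrite("pics/side10.png",im)
b=cam("side"); u=np.array([np.cos(np.radians(-38.4)),np.sin(np.radians(-38.4)),0])
for a in(0,10,20,25):
    t=P+[0,0,.0275]+.135*(u*np.cos(np.radians(a))+[0,0,np.sin(np.radians(a))]); print(a,proj(b,t).round(1))
for y in range(150,192,2): print(y,"".join("o" if im[y,x,2]>int(im[y,x,0])+60 else "#" if im[y,x].max()<70 else "s" if im[y,x].min()>105 else "g" for x in range(236,300)))
E
```

```text
19.3 [0.5869 0.198  0.0233] [ 0.75  0.3  -2.23] yaw(bar) -38.5 tilt [-0.0012  0.0013 -1.    ] delta [ 0.001  -0.0007  0.0291]
0 [279.8 174.9]
10 [279.6 170.5]
20 [278.5 165.8]
25 [277.6 163.5]
150 sssssssssg############gssssssssssssssssssssssssggggggggggggggggg
152 sssssssssg############gsssssssssssssssssssssssssgggggggggooooooo
154 ggsssssssg###########gsssssssssssssssssssssssssssggggggggooooooo
156 ##gsssssssgg#########sssssssssssssssssssssssssssssgggggggooooooo
158 ##ggsssgggg########gsssssssssssssssssssssssssssssssggggggooooooo
160 ##ggssg############gssssssssssssssssssssssssssssssssgggggooooooo
162 g###ggg############gssssssssssssssssssssssssssssssssssgggooooooo
164 sgggooooo#######oooooooooooggssssssssssssssssssssssssssggooooooo
166 sssgooooooog###goooooooooooggssssssssssssssssggggggsssssgooooooo
168 ggggoooooooo###ggoooooooooogggggsssssssssssgg######gsssssooooooo
170 ####goooooog####gooooooooooog######################gssssssoooooo
172 #########################g##########################gssssssooooo
174 ####################################################gsssssssgooo
176 ####################################################gssssssssgoo
178 #####################################################gssssssssgo
180 #####################################################gsssssssssg
182 #####################################################gssssssssss
184 ######################################################gsssssssss
186 ######################################################gsssssssss
188 ##################################################gggoggsooooogg
190 ##############################################gggggoooooooooogg#
```

Call:
move_arm([
  [[0, 0, 0.008, 0, 1], [0, 0, 0.014, 0, 1], [0, 0, 0.016, 0, 1], [0, 0, 0.018, 0, 1], [0, 0, 0.018, 0, 1]],
])

```text
clock: 19.85
position: [0.586, 0.1985, 0.0076]
ee_rot: [-0.0, 0.329, 0.944, -0.0]
contact_force: [0.5, 0.3, -2.0]
width: 0.0241
gripper_force: 114.0
```

Call:
move_arm([
  [[0, 0, 0.003, 0, 0.9], [0, 0, 0.003, 0, 0.9], [0, 0, 0.003, 0, 0.9]],
], squeeze=40)

```text
clock: 20.15
position: [0.5864, 0.1984, 0.007]
ee_rot: [0.0, 0.329, 0.944, 0.0]
contact_force: [-1.8, -1.4, 7.2]
width: 0.0243
gripper_force: 115.5
```

Call:
move_arm([
  [[0, 0, 0.003, 0, 0.6], [0, 0, 0.003, 0, 0.6], [0, 0, 0.003, 0, 0.5]],
], squeeze=40)

```text
clock: 20.45
position: [0.5867, 0.1983, 0.0066]
ee_rot: [0.001, 0.329, 0.944, 0.0]
contact_force: [-3.5, -2.8, 17.2]
width: 0.0239
gripper_force: 116.9
```

Call:
move_arm([
  [[0, 0, 0.0015, 0, 0.5], [0, 0, 0.003, 0, 0.5], [0, 0, 0.003, 0, 0.5]],
])

```text
clock: 20.75
position: [0.5868, 0.1983, 0.0061]
ee_rot: [0.001, 0.329, 0.944, 0.001]
contact_force: [-5.3, -2.6, 28.3]
width: 0.0243
gripper_force: 118.2
```

Call:
move_arm([
  [[0, 0, -0.004, 0, 0.47], [0, 0, -0.004, 0, 0.46], [0, 0, -0.004, 0, 0.45]],
], squeeze=25)

```text
clock: 21.05
position: [0.5865, 0.1984, 0.0067]
ee_rot: [0.001, 0.329, 0.944, 0.0]
contact_force: [-3.1, -1.5, 12.9]
width: 0.0243
gripper_force: 115.6
```

Call:
move_arm([
  [[0, 0, 0, 0, 0.44], [0, 0, 0, 0, 0.42], [0, 0, 0, 0, 0.42]],
], squeeze=25)

```text
clock: 21.35
position: [0.5865, 0.1984, 0.0065]
ee_rot: [0.001, 0.329, 0.944, 0.0]
contact_force: [-4.1, -1.5, 12.9]
width: 0.0247
gripper_force: 62.6
```

Call:
move_arm([
  [[0, 0, 0.002, 0, 0.42], [0, 0, 0.004, 0, 0.42], [0, 0, 0.006, 0, 0.42], [0, 0, 0.006, 0, 0.42]],
])

```text
clock: 21.75
position: [0.5893, 0.1968, 0.0026]
ee_rot: [0.004, 0.329, 0.944, 0.0]
contact_force: [0.1, -7.1, 15.3]
width: 0.0252
gripper_force: 63.3
```

Call:
move_arm([
  [[0, 0, 0.002, 0, 0.42], [0, 0, 0.004, 0, 0.42], [0, 0, 0.006, 0, 0.42], [0, 0, 0.008, 0, 0.42], [0, 0, 0.008, 0, 0.42]],
])

```text
clock: 22.25
position: [0.5921, 0.1959, -0.0028]
ee_rot: [0.006, 0.328, 0.945, 0.0]
contact_force: [3.3, -10.2, 15.1]
width: 0.0252
gripper_force: 64.2
```

Call:
move_arm([
  [[-0.004, 0, 0, 0, 0.42], [-0.008, 0, 0.002, 0, 0.42], [-0.009, 0, 0.005, 0, 0.42], [-0.01, 0, 0.008, 0, 0.42], [-0.01, 0, 0.008, 0, 0.42]],
])

```text
clock: 22.75
position: [0.595, 0.1933, -0.0103]
ee_rot: [0.003, 0.329, 0.944, 0.001]
contact_force: [-1.1, -3.2, 14.6]
width: 0.0249
gripper_force: 64.4
```

```bash
python3 - <<'E'
from h import *
to([.586,.198,.0]); s=manip.get_state(); P=s["position"]
im=manip.get_image("side")[:,:,::-1]; cv2.imwrite("pics/side11.png",im)
b=cam("side"); u=np.array([np.cos(np.radians(-38.4)),np.sin(np.radians(-38.4)),0])
for a in(0,5,10,20):
    t=P+[0,0,.0275]+.135*(u*np.cos(np.radians(a))+[0,0,np.sin(np.radians(a))]); print(a,proj(b,t).round(1))
for y in range(158,192,2): print(y,"".join("o" if im[y,x,2]>int(im[y,x,0])+60 else "#" if im[y,x].max()<70 else "s" if im[y,x].min()>105 else "g" for x in range(236,300)))
E
```

```text
22.75 [ 0.595   0.1933 -0.0103] [-1.1  -3.15 14.59] yaw(bar) -38.42 tilt [-0.0044  0.0037 -1.    ] delta [ 0.0125 -0.0023 -0.0129]
0 [281.6 181.4]
5 [281.7 179.2]
10 [281.5 177. ]
20 [280.3 172.5]
158 ##ggsssssssg############gssssssssssssssssssssssssssggggggooooooo
160 ##ggsssssssg############gsssssssssssssssssssssssssssgggggooooooo
162 g###gggssssggg#########gssssssssssssssssssssssssssssssgggooooooo
164 sggggggssssggg########gssssssssssssssssssssssssssssssssggooooooo
166 ssssssssggggg#########ggsggggggggggggggggggggggggggsssssgooooooo
168 ####gooooo#########################################gsssssooooooo
170 ####gooooo#########ogg#############################gssssssoooooo
172 #####oooooog#####goooooooooooo######################gssssssooooo
174 #####gooooooog###goooooooooooog#####################gsssssssgooo
176 ##########ooog###ggooooooooooggggsssggg#############gssssssssgoo
178 ##################gooooooooooggggssssssssssggg#######gssssssssgo
180 ########################goooo####ggssssssssssssg#####gsssssssssg
182 #######################################gggsssssg#####gssssssssss
184 ######################################################gsssssssss
186 ######################################################gsssssssss
188 ###################################################gggogsooooogg
190 ##############################################ggggggoooooooooggg
```

Call:
move_arm([
  [[0, 0, -0.0015, 0, 0.42], [0, 0, -0.0015, 0, 0.4], [0, 0, -0.0015, 0, 0.36], [0, 0, -0.0015, 0, 0.3], [0, 0, -0.002, 0, 0.1], [0, 0, -0.002, 0, -0.2], [0, 0, -0.002, 0, -0.6], [0, 0, -0.002, 0, -1], [0, 0, -0.002, 0, -1], [0, 0, -0.002, 0, -1]],
])

```text
clock: 23.8
position: [0.5923, 0.1934, -0.0122]
ee_rot: [0.0, 0.329, 0.944, -0.0]
contact_force: [-0.6, -0.5, 0.5]
width: 0.0852
gripper_force: 0.0
```

Call:
move_arm([
  [[0, 0, -0.02, 0, -1], [0, 0, -0.06, 0, -1], [0, 0, -0.11, 0, -1], [0, 0, -0.16, 0, -1], [0, 0, -0.21, 0, -1], [0, 0, -0.25, 0, -1], [0, 0, -0.25, 0, -1], [0, 0, -0.25, 0, -1]],
])

```text
clock: 24.6
position: [0.5925, 0.1935, 0.1886]
ee_rot: [0.001, 0.329, 0.944, 0.0]
contact_force: [-0.2, 0.3, -0.2]
width: 0.0856
gripper_force: 0.0
```

```bash
python3 lid.py 12 >/dev/null; python3 - <<'E'
from h import *
to([.586,.198,.2]); s=manip.get_state(); p=cam("wrist",s)
w=manip.get_image("wrist")[:,:,::-1]; cv2.imwrite("pics/w12.png",w)
m=cv2.inRange(cv2.cvtColor(w,cv2.COLOR_BGR2HSV),(4,140,100),(18,255,255)); m[280:]=0
m=cv2.morphologyEx(m,cv2.MORPH_CLOSE,np.ones((15,15)))
c=max(cv2.findContours(m,0,2)[0],key=cv2.contourArea); print([np.round(onz(p,q,.034),4).tolist() for q in cv2.boxPoints(cv2.minAreaRect(c))])
for a,b,(x0,x1,y0,y1) in(("side8","side12",(284,336,164,228)),):
    A,B=[cv2.imread(f"pics/{n}.png").astype(int) for n in(a,b)]
    for y in range(y0,y1,4): print(y,"".join(("B" if B[y,x,0]>B[y,x,2]+40 else "o" if B[y,x,2]>B[y,x,0]+60 else "#" if B[y,x].max()<70 else "g") for x in range(x0,x1,1)))
im=cv2.imread("pics/side12.png").astype(int)
for y in range(158,192,2): print(y,"".join("o" if im[y,x,2]>int(im[y,x,0])+60 else "#" if im[y,x].max()<70 else "s" if im[y,x].min()>105 else "g" for x in range(236,300)))
E
```

```text
24.7 [0.5913 0.1932 0.1863] [ 0.05 -0.44 -0.41] yaw(bar) -38.46 tilt [ 0.0018 -0.0023 -1.    ] delta [ 0.0089  0.0006 -0.0171]
[[0.5441, 0.2171, 0.034], [0.5596, 0.2367, 0.034], [0.6471, 0.1692, 0.034], [0.6301, 0.1477, 0.034]]
164 gggggggggoooooooooggggggggggooogggggggggoooooooooooo
168 ###ggggggooooooooooooggggggggggoggggggggggoooooooooo
172 ####gggggggooooooooooooogggggggggggggooooooooooooooo
176 ####ggggggggggooooog##BBg#gggggggggggggooooooooooooo
180 #####gggggggggggoog#BBBBBBgggooooooooooooooooooooooo
184 ######gggggggggggg#BBBBBBBBBBg#ggggggggggggggggggggg
188 #gggggggggggoogggBBBBBBBBBBBBBBBBB#ggggggggggggggggg
192 gggggggggooooggBBBBBBBBBBBBBBBBBBBBBgooooooggggggggg
196 gggggggggggg#BBBBBBBBBBBggggBBBBBBBBBBggoooooggggggg
200 gggggggg#####BBBBBBBBBBBBBBBBBBBBBBBBBBBBBgggggggggg
204 BBBBBBBBBB#####BBBBBBBBBBBBBBBBBBBBBBBBBBggggggggggg
208 BBBBBBBBB##B######BBBBBBBBBBBBBBBBBBBBBBgggggggggggg
212 B###g###B#B##BBBBg##BBBBBBBBBBBBBBBBBB####gggggggggg
216 #goooogg####BBBBBBB##gBBBBBBBBBBBBBB##g######ggggggg
220 #ggooooooog###BBBBBBBBgggBBBBBBBBggggggg#######ggggg
224 gBBgggooooooo
[... 512 characters left out ...]
ssssoooooo
172 #####oooooooooooooooooooooooooo#####################gssssssooooo
174 #####gooooooooooooooooooooooooog####################gsssssssoooo
176 ##########oooooooooooooooooooggssssggg##############gssssssssgoo
178 #################oooooooooooogsssssssssssssggg#######gssssssssgo
180 ########################ooooo###ggsssssssssssssg#####gsssssssssg
182 #######################################gggsssssg#####gssssssssss
184 ######################################################gsssssssss
186 ######################################################gsssssssss
188 #################################################gggggggggggoogg
190 ##############################################ggoooggggggoooogg#
```

```bash
python3 -c "
from rig import manip
print(manip.sign_off())"
```

```text
the job is handed in; nothing more can be done
None
```

The job is handed in; no verdict came back. The cover stands open past upright (about 1.85 rad), the pry bar lies flat and released on the mat about 10 mm from where it started, and the arm touched nothing else that I noticed, at about 25 s of the allowed 72 s.

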